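Close up a row of engraving templates and show where tracing starts

ROBOT

A 7-joint arm with a two-finger parallel gripper is mounted at the origin on the work surface. World frame = base frame: x ahead of the robot, y to its left, z up, the work surface at z = 0. Lengths are in m, angles in rad, forces in N, time in s.
With the tool pointing down it reaches from about 0.4 to 0.85 m from the base axis. Payload 4.5 kg.
Tool frame: the origin (TCP) lies between the finger pads, 19 mm behind the fingertips; this is the grasp point; z points along the fingers, y is the line along which they close (so a half turn about z gives the same grasp; the last joint's range is limited). The gripper opens to 88 mm and grips with 3 to 60 N. Pads are 18 mm wide; open, the fingers measure 123 mm over their backs; the gripper's body (75 mm by 187 mm) begins 45 mm behind the grasp point.
Start: joints at [-1.223, 0.689, -0.195, 1.565, 0.157, 0.902, -0.215], TCP at [0.193, 0.595, 0.257] pointing down, gripper open.
Joint ranges: [-3.01, 3.01], [-0.46, 2.08], [-1.47, 1.51], [0.13, 2.56], [-1, 4.14], [0.04, 2.09], [-2.66, 2.66]. Speed limits (rad/s): [2.57, 2.57, 3.14, 3.14, 3.14, 3.14, 3.14].

INTERFACE

Orientations are given as a rotation vector (axis times angle).
In Python, from plant import sensors, eyes, close_job gives the robot as it stands.
- The arm moves only by the tool servo_tool, never from a script. Its argument "steps" is a list of rows, each a list of 3 entries, a list of its own where there are three numbers: the shift along the tool's x, y, z as a fraction of full scale, then the turn, a rotation vector about the tool's x, y, z as a fraction of full scale, then the finger opening in mm, from 0 to 88.1. In form: [[[x, y, z], [wx, wy, wz], grip], ...]. A call has 1 to 20 rows; each row is the pose to reach, as a shift and turn from the pose commanded when the call began, along the tool's axes at that moment; what a row does not reach only later rows make up. Full scale, the value 1, is 0.2 m for a shift and 1.5 rad for a turn. A row lasts 1/8 s, in which the tool goes at most 62.5 mm and 10.7 degrees, less where a joint would pass 70% of its speed; a pose out of reach is approached as far as the arm can. A call with a number of a shift or a turn outside -1 to 1 is refused whole. A call with a gripper value outside its range is refused whole. The fingers move at their own pace and stop on an object; the grip force is fixed at half the most. Time passes only in rows, so rows that repeat a pose let the fingers close. It gives the time, the measured TCP pose, the force, the opening and the grip force at its end, in the units of the state.
- sensors.observe(): the state, without advancing time (a new reading comes with each control period).
- eyes.capture(name): name is "scene" or "side" or "wrist"; returns a dict with "frame" (420x560x3 uint8, red, green, blue), "range_z" (420x560 float32, m along the optical axis (not along the pixel's ray), 0 where there is no reading), "fx", "fy", "cx", "cy" (pixels), "eye" and "orientation" of the camera in the world; the wrist camera has in their place "T_tool_cam" (4x4, takes a point from camera to tool coordinates, whose origin is the TCP and whose axes are the flange's). Camera axes: x right, y down, z forward; pixel columns grow to the right and rows downward; lengths in m; the calibration is good to about 2 mm. A picture is of the moment at which its call begins: read the wrist's pose just before it.
- close_job(): hands the job in; it is judged then, once.
The state is a dict: "clock": time; "joint_positions": joint angles; "joint_velocities": joint speeds; "tau": joint torques, N m; "eef_pos": TCP position; "ee_rot": TCP orientation; "ft_force": force on the tool from outside, world axes, zero at the start; "ft_torque": the same for the moment, N m; "grip_width": finger opening in m; "grip_force": force on a finger pad.
Only numpy, scipy, OpenCV 4.12 (cv2) and the standard library are available. Lean on these libraries where they do the work, as an engineer would, in place of code of your own. Each camera call takes 0.05 s, during which the arm holds its last target. There are 200 camera calls.

TASK

Make the row of brass ornament templates in the engraver's copy slide ready for tracing: push the sliding end stop along until all four templates are closed up tight against the fixed stop at the other end, and then press the stop's clamp lever all the way down flat. Then show the engraver where tracing begins: point at the template engraved with the plus-shaped cross, fingertips about two centimetres above its middle, hold still there for two seconds, and finish still pointing at it. Do not touch the templates or lift any out of the channel (only the stop may push them), and leave the other things on the bench where they are.

Things in the scene. Friction and masses are not known exactly. Their poses are not given: they have to be found in the camera images.
- rail: copy slide: steel bed 120 mm wide (x), 480 mm long (y), fixed on the bench at varying place and yaw. Origin: centre of its underside, z up. A 48 mm wide channel runs along its middle, floor 30 mm above the bench, between guide strips with tops at 35 mm. The four templates lie in it in any order, with gaps. Fixed stop at its +y end: block 66 mm wide, top at 56 mm, inner face at y = +215 mm
- end_stop (a joint): travel of the sliding end stop towards the rail's +y, m. Steel block 66 mm wide (x), 70 mm long (y), top 60 mm above the bench, on the -y side of the templates, captive on the slide. Starts at 0 to 0.045 (at 0 its inner face is at rail y = -75 mm); 0.114 = four templates closed up without gaps. About 1.5 N of friction; stays where it is left
- stop_face (a point): centre of the sliding stop's outer end face, the one away from the templates (faces the rail's -y), 48 mm above the bench: push here towards the rail's +y. The axes are those of the rail
- clamp_lever (a joint): angle of the cam lever on top of the sliding stop, rad: at 0 it sticks up 0.65 rad above level, at 0.65 it lies level across the slide, fully down, its top 74 mm above the bench. Starts at 0 to 0.15; about 2 N at its end presses it down; stays where it is left. Flat black bar 16 mm wide, 8 mm thick, reaching 70 mm from its pivot towards the rail's -x
- lever_pivot (a point): pivot axis of the cam lever (axis along the rail's y), 70 mm above the bench, moves with the sliding stop; at rail x = +22 mm and 43 mm towards +y from stop_face. The axes are those of the rail
- lever_tip (a point): free end of the cam lever, on the middle line of the bar, 70 mm from lever_pivot
- tpl_cross: brass template plate, 46 mm across the slide (its x) by 44 mm along it (its y), 6 mm thick, 90 g, loose in the channel, top face engraved with a plus-shaped cross (two bars 32 mm long, 6 mm wide) in dark grooves; origin at the centre of its underside, z up (top face at z = 6 mm)
- tpl_ring: brass template plate, 46 mm across the slide (its x) by 44 mm along it (its y), 6 mm thick, 90 g, loose in the channel, top face engraved with a ring 28 mm across in dark grooves; origin at the centre of its underside, z up (top face at z = 6 mm)
- tpl_diamond: brass template plate, 46 mm across the slide (its x) by 44 mm along it (its y), 6 mm thick, 90 g, loose in the channel, top face engraved with the outline of a square standing on its corner, 32 mm across in dark grooves; origin at the centre of its underside, z up (top face at z = 6 mm)
- tpl_bars: brass template plate, 46 mm across the slide (its x) by 44 mm along it (its y), 6 mm thick, 90 g, loose in the channel, top face engraved with three parallel bars 28 mm long in dark grooves; origin at the centre of its underside, z up (top face at z = 6 mm)
- loupe: bystander: black waisted eyeglass loupe, 38 mm across, 40 mm high, upright on the bench beside the slide; origin at the centre of its underside
- paste_jar: bystander: small round jar with a lid, 52 mm across, 55 mm high, beside the slide; origin at the centre of its underside
- driver: bystander: screwdriver 150 mm long lying on the bench beside the slide; origin under its middle, x along it
- name_blank: bystander: plain aluminium nameplate blank 50 x 90 x 8 mm with two fixing holes lying on the bench beside the slide; origin at the centre of its underside
Mind the look-alikes: they are no part of the job. What is shaped like the tpl_cross but green is not meant. What is shaped like the tpl_bars but blue or red is not meant.

How it is judged:
By the outcome, as a careful person would: the job done as asked, in the order asked, and still so for the second after the job is handed in, with the robot touching nothing.
It also fails if it takes over 51 s, if anything falls off the work surface, if the arm or the gripper's body presses on something with over 40 N, if the wrist force passes 120 N, or if a joint passes its speed limit or range.

## Working session

There is one attempt and no reset: what is moved stays moved. The work goes in short steps, Python scripts to look and compute and a tool call to move; the robot and the scene stay as the last step left them, time stands still between calls to the robot, and variables do not carry over. Pictures are saved under pics/ and viewed, at most 10 in all, crops included, and the job is handed in when it is done.

Besides the shell and the picture viewer there is one more tool, called after "Request:" by a JSON object that holds its "name" and its "arguments". servo_tool: Moves the arm, as the interface text tells. Its arguments: {"type":"object","properties":{"steps":{"type":"array","items":{"type":"array"}}},"required":["steps"]}

```bash
mkdir -p pics; ls
python3 - <<'E'
from plant import sensors, eyes
import cv2, numpy as np, pickle
s=sensors.observe(); print({k:np.round(v,3) for k,v in s.items()})
d={}
for n in("scene","side"):
    c=eyes.capture(n); d[n]=c; cv2.imwrite(f"pics/{n}0.png",c["frame"][:,:,::-1]); print(n,c["eye"],c["orientation"],c["fx"],c["cx"],c["cy"])
pickle.dump(d,open("d0.pkl","wb"))
E
```

```text
pics
{'clock': np.float64(0.0), 'joint_positions': array([-1.223,  0.69 , -0.195,  1.566,  0.157,  0.902, -0.215]), 'joint_velocities': array([-0.001, -0.001,  0.002, -0.002,  0.   ,  0.001, -0.002]), 'tau': array([-0.0000e+00, -5.2755e+01, -1.2670e+00, -1.5343e+01, -5.3000e-02,
        7.0000e-03,  0.0000e+00]), 'eef_pos': array([0.193, 0.594, 0.257]), 'ee_rot': array([-4.910e-01, -3.103e+00,  3.000e-03]), 'ft_force': array([ 0.147, -0.349, -0.9  ]), 'ft_torque': array([ 0.017, -0.058, -0.018]), 'grip_force': np.float64(0.0), 'grip_width': np.float64(0.088)}
scene [ 1.0731642  -0.13663191  0.81188968] [-2.0778178  -1.3855562   0.51572794] 497.7493272624113 277.34861867482425 204.96208259236414
side [0.30203677 0.5726182  0.65610583] [-0.67775317  2.6801991  -1.07522205] 404.36699041827586 276.2779781808839 211.63722068951233
```

View pics/scene0.png

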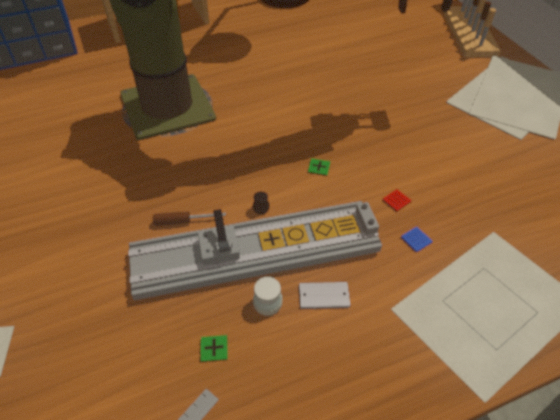

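View pics/side0.png

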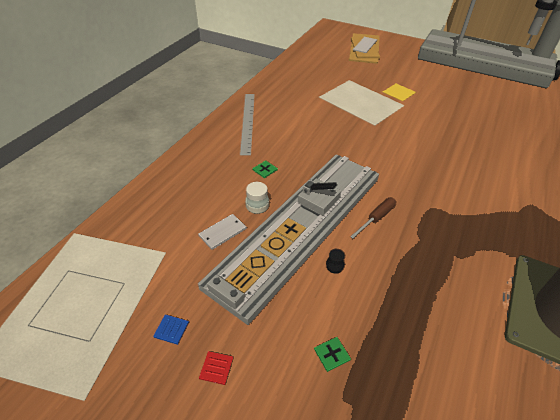

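Scene view: rail runs about along world +y (image right), with the sliding stop at (217,243), the lever sticking up at (222,225), and plates left to right cross (271,239), ring (296,234), diamond (324,229), bars (347,225); the fixed stop is at (368,217). The loupe and driver lie on the robot side, the jar and blank on the far side. The side view agrees.

```bash
cat > h.py <<'E'
import numpy as np, cv2
from scipy.spatial.transform import Rotation as R
def cam(c):
    if "eye" in c: return R.from_rotvec(c["orientation"]).as_matrix(), np.array(c["eye"])
def cloud(c):
    M,e=cam(c); v,u=np.mgrid[:420,:560]; z=c["range_z"]
    P=np.stack([(u-c["cx"])/c["fx"]*z,(v-c["cy"])/c["fy"]*z,z],-1)
    W=P@M.T+e; W[z==0]=np.nan; return W
def ray(c,u,v,z):
    M,e=cam(c); d=M@np.array([(u-c["cx"])/c["fx"],(v-c["cy"])/c["fy"],1]); return e+d*(z-e[2])/d[2]
E
python3 - <<'E'
from h import *; import pickle
d=pickle.load(open("d0.pkl","rb"))
for n,c in d.items():
    W=cloud(c); hsv=cv2.cvtColor(c["frame"],cv2.COLOR_RGB2HSV)
    near=(np.hypot(W[...,0]-.6,W[...,1])<.6)
    zz=W[...,2]
    m=cv2.inRange(hsv,(15,120,90),(32,255,255))&(((zz>.025)&(zz<.05)&near)*255).astype(np.uint8)
    m=cv2.morphologyEx(m,cv2.MORPH_CLOSE,np.ones((5,5)))
    k,l,st,ce=cv2.connectedComponentsWithStats(m)
    for i in range(1,k):
        if st[i,4]>60: 
            cn=cv2.findContours((l==i).astype(np.uint8),0,2)[0][0]; (u,v),wh,a=cv2.minAreaRect(cn)
            print(n,"plate",ce[i].round(1),st[i,4],ray(c,u,v,.036).round(4),ray(c,*ce[i],.036).round(4),np.nanmedian(zz[l==i]).round(4))
    sat=hsv[...,1]<110
    for lo,hi in((.026,.045),(.05,.064),(.064,.13)):
        g=((zz>lo)&(zz<hi)&near).astype(np.uint8)
        k,l,st,ce=cv2.connectedComponentsWithStats(g)
        for i in range(1,k):
            if st[i,4]>40:
                p=W[l==i]; r=cv2.minAreaRect(p[:,:2].astype(np.float32))
                print(n,lo,st[i,4],np.round(r[0],4),np.round(r[1],4),round(r[2],2),p.min(0).round(3),p.max(0).round(3))
E
```

```text
scene plate [334.6 227.2] 788 [0.5498 0.2061 0.036 ] [0.5498 0.206  0.036 ] 0.0372
scene plate [282.9 236.9] 829 [0.5326 0.1023 0.036 ] [0.5325 0.1018 0.036 ] 0.0373
scene 0.026 309 [ 0.0399 -0.0011] [0.1285 0.0569] 85.89 [ 0.007 -0.063  0.026] [0.069 0.065 0.045]
scene 0.026 180 [0.4199 0.0987] [0.0275 0.0309] 67.09 [0.405 0.084 0.026] [0.435 0.114 0.045]
scene 0.026 11077 [0.5223 0.0472] [0.481 0.124] 80.65 [ 0.424 -0.198  0.026] [0.621 0.292 0.045]
scene 0.026 89 [ 0.3824 -0.0916] [0.0586 0.016 ] 73.16 [ 0.37  -0.121  0.026] [ 0.395 -0.062  0.031]
scene 0.026 191 [0.6478 0.0209] [0.0496 0.0294] 60.83 [0.623 0.001 0.026] [0.664 0.049 0.045]
scene 0.05 239 [ 0.0396 -0.0002] [0.1297 0.0611] 87.24 [ 0.006 -0.064  0.05 ] [0.071 0.066 0.064]
scene 0.05 365 [0.5595 0.2713] [0.026  0.0681] 79.94 [0.526 0.254 0.05 ] [0.594 0.287 0.064]
scene 0.05 858 [ 0.5122 -0.0225] [0.0699 0.0675] 80.63 [ 0.475 -0.062  0.05 ] [0.55  0.017 0.064]
scene 0.05 501 [0.6387 0.0263] [0.0454 0.0459] 43.85 [0.616 0.003 0.05 ] [0.663 0.049 0.061]
scene 0.064 1240 [ 0.039  -0.0012] [0.1292 0.0596] 85.47 [ 0.004 -0
[... 565 characters left out ...]
 0.083 0.026] [0.435 0.114 0.044]
side 0.026 305 [0.0558 0.0212] [0.0171 0.0848] 21.91 [ 0.032 -0.021  0.026] [0.067 0.057 0.045]
side 0.05 279 [0.6389 0.0272] [0.0446 0.0451] 1.58 [0.617 0.005 0.05 ] [0.662 0.05  0.059]
side 0.05 617 [ 0.5119 -0.022 ] [0.0712 0.0657] 79.82 [ 0.475 -0.054  0.05 ] [0.55  0.017 0.064]
side 0.05 521 [0.5599 0.2713] [0.0254 0.0659] 81.1 [0.527 0.255 0.05 ] [0.594 0.288 0.064]
side 0.05 185 [0.0594 0.0146] [0.0128 0.0755] 14.98 [ 0.044 -0.024  0.05 ] [0.068 0.05  0.064]
side 0.064 258 [ 0.5104 -0.0132] [0.0308 0.0699] 82.09 [ 0.475 -0.033  0.064] [ 0.546 -0.001  0.112]
side 0.064 281 [0.0619 0.0113] [0.0104 0.0673] 10.86 [ 0.051 -0.023  0.064] [0.068 0.044 0.099]
```

```bash
cat >> h.py <<'E'
YAW=np.deg2rad(-9.35); O=np.array([.523,.0466,0])
RR=R.from_euler('z',YAW)
def rail(x,y,z): return O+RR.apply([x,y,z])
# tool: z down, tool y along rail +x, tool x along rail +y ; tilt>0: tips lean to rail +y
def tool(tilt=0): return RR*R.from_euler('x',tilt)*R.from_matrix(np.array([[0,1,0],[1,0,0],[0,0,-1.]]))
def rel(p0,r0,p1,r1):
    return (r0.inv().apply(p1-p0)/.2).round(3),((r0.inv()*r1).as_rotvec()/1.5).round(3)
def railof(p): return RR.inv().apply(p-O)
E
python3 - <<'E'
from h import *
from plant import sensors
s=sensors.observe(); p=np.array(s["eef_pos"]); r=R.from_rotvec(s["ee_rot"])
T=tool(.2); print(T.as_matrix().round(2), r.as_matrix().round(2)); 
g=rail(0,-.145,.17); print(g)
a0=np.arctan2(p[1],p[0]);a1=np.arctan2(g[1],g[0])
full=(tool(0)*r.inv()).as_rotvec(); print(full)
pp,qq=p,r
for f in(.25,.5,.75,1):
    a=a0+f*(a1-a0);rad=np.hypot(*p[:2])*(1-f)+f*np.hypot(*g[:2])
    n=np.array([rad*np.cos(a),rad*np.sin(a),p[2]*(1-f)+f*g[2]]); m=R.from_rotvec(full*f)*r
    print(*rel(pp,qq,n,m)); pp,qq=n,m
E
```

```text
[[ 0.16  0.99  0.03]
 [ 0.97 -0.16  0.2 ]
 [ 0.2   0.   -0.98]] [[-0.95  0.31 -0.  ]
 [ 0.31  0.95 -0.  ]
 [-0.   -0.   -1.  ]]
[ 0.49944258 -0.09647358  0.17      ]
[ 1.01436277e-03 -1.46145559e-03 -1.42023609e+00]
[-1.054 -0.338  0.109] [-0.     0.     0.237]
[-1.001 -0.335  0.109] [-0.     0.     0.237]
[-0.947 -0.332  0.109] [-0.     0.     0.237]
[-0.894 -0.328  0.109] [-0.     0.     0.237]
```

Request:
{"name": "servo_tool", "arguments": {"steps": [[[-0.2,-0.07,0.02],[0,0,0.05],0],[[-0.4,-0.14,0.04],[0,0,0.1],0],[[-0.6,-0.2,0.06],[0,0,0.15],0],[[-0.8,-0.27,0.08],[0,0,0.2],0],[[-1,-0.33,0.1],[0,0,0.237],0]]}}

```text
clock: 0.72
eef_pos: [0.3636, 0.4688, 0.237]
ee_rot: [-1.035, -2.966, 0.001]
ft_force: [-0.0, 0.6, 0.1]
grip_width: 0.0403
grip_force: 0.0
```

Request:
{"name": "servo_tool", "arguments": {"steps": [[[-0.2,-0.07,0.02],[0,0,0.05],0],[[-0.4,-0.14,0.04],[0,0,0.1],0],[[-0.6,-0.2,0.06],[0,0,0.15],0],[[-0.8,-0.27,0.08],[0,0,0.2],0],[[-1,-0.33,0.1],[0,0,0.237],0]]}}

```text
clock: 1.35
eef_pos: [0.479, 0.2928, 0.217]
ee_rot: [-1.543, -2.736, 0.001]
ft_force: [-1.3, -0.2, 0.3]
grip_width: 0.0005
grip_force: 0.0
```

Request:
{"name": "servo_tool", "arguments": {"steps": [[[-0.2,-0.07,0.02],[0,0,0.05],0],[[-0.4,-0.14,0.04],[0,0,0.1],0],[[-0.6,-0.2,0.06],[0,0,0.15],0],[[-0.8,-0.27,0.08],[0,0,0.2],0],[[-0.95,-0.33,0.1],[0,0,0.237],0]]}}

```text
clock: 1.98
eef_pos: [0.5211, 0.0954, 0.1971]
ee_rot: [2.004, 2.419, -0.001]
ft_force: [0.2, -0.9, -1.3]
grip_width: 0.0006
grip_force: 0.0
```

Request:
{"name": "servo_tool", "arguments": {"steps": [[[-0.2,-0.07,0.02],[0,0,0.05],0],[[-0.4,-0.14,0.04],[0,0,0.1],0],[[-0.6,-0.2,0.06],[0,0,0.15],0],[[-0.8,-0.27,0.08],[0,0,0.2],0],[[-0.9,-0.33,0.1],[0,0,0.237],0],[[-0.9,-0.33,0.1],[0,0,0.237],0],[[-0.9,-0.33,0.1],[0,0,0.237],0]]}}

```text
clock: 2.85
eef_pos: [0.4907, -0.0902, 0.1774]
ee_rot: [-2.394, -2.034, -0.002]
ft_force: [0.3, 0.4, -0.6]
grip_width: 0.0006
grip_force: 0.0
```

```bash
cat > go.py <<'E'
import sys; from h import *
from plant import sensors
s=sensors.observe(); p=np.array(s["eef_pos"]); r=R.from_rotvec(s["ee_rot"])
x,y,z,t=map(float,sys.argv[1:5])
print(s["clock"],"rail",railof(p).round(4),"F rail",RR.inv().apply(s["ft_force"]).round(2),"q",np.round(s["joint_positions"],2))
print(*rel(p,r,rail(x,y,z),tool(t)))
E
python3 go.py 0 -.13 .065 .2
python3 - <<'E'
from plant import eyes; import cv2
cv2.imwrite("pics/w1.png",eyes.capture("wrist")["frame"][:,:,::-1])
E
```

```text
2.85 rail [-0.0096 -0.1403  0.1774] F rail [ 0.22  0.44 -0.58] q [ 0.06  0.66  0.05  2.03 -0.08  0.46  0.01]
[0.051 0.048 0.562] [0.    0.133 0.001]
```

Request:
{"name": "servo_tool", "arguments": {"steps": [[[0,0.02,0.1],[0,0.07,0],0],[[0,0.048,0.25],[0,0.133,0],0],[[0.02,0.048,0.4],[0,0.133,0],0],[[0.05,0.048,0.56],[0,0.133,0],0],[[0.05,0.048,0.56],[0,0.133,0],0],[[0.05,0.048,0.56],[0,0.133,0],0]]}}

```text
clock: 3.65
eef_pos: [0.502, -0.0828, 0.0662]
ee_rot: [-2.291, -1.944, -0.231]
ft_force: [-1.0, -0.3, -0.1]
grip_width: 0.0002
grip_force: 0.0
```

```bash
python3 go.py 0 -.054 .065 .2
python3 - <<'E'
from plant import eyes; import cv2
cv2.imwrite("pics/s2.png",cv2.resize(eyes.capture("side")["frame"][100:310,170:450,::-1],None,fx=2,fy=2))
E
```

```text
3.65 rail [ 0.0003 -0.1311  0.0662] F rail [-0.95 -0.49 -0.1 ] q [ 0.32  0.89 -0.2   2.03 -0.18  0.24  0.2 ]
[ 0.376 -0.002  0.083] [0.001 0.    0.   ]
```

View pics/s2.png

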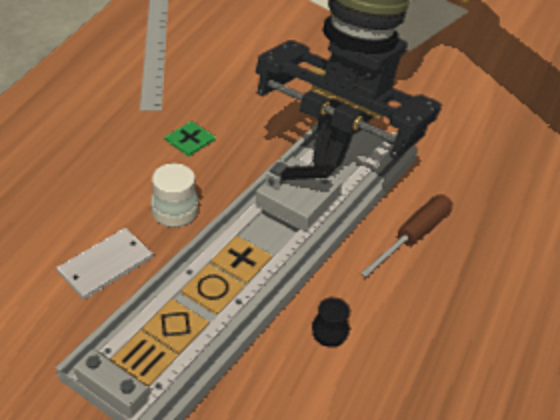

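The closed fingers sit behind the stop's outer face at about (325,155) and clear of the lever at (300,175). Now I'll push slowly.

Request:
{"name": "servo_tool", "arguments": {"steps": [[[0.03,0,0.006],[0,0,0],0],[[0.06,0,0.012],[0,0,0],0],[[0.09,0,0.018],[0,0,0],0],[[0.12,0,0.024],[0,0,0],0],[[0.15,0,0.03],[0,0,0],0],[[0.18,0,0.036],[0,0,0],0],[[0.21,0,0.042],[0,0,0],0],[[0.24,0,0.048],[0,0,0],0],[[0.27,0,0.055],[0,0,0],0],[[0.3,0,0.061],[0,0,0],0],[[0.33,0,0.067],[0,0,0],0],[[0.36,0,0.073],[0,0,0],0],[[0.38,0,0.077],[0,0,0],0],[[0.38,0,0.077],[0,0,0],0]]}}

```text
clock: 5.45
eef_pos: [0.514, -0.0062, 0.0654]
ee_rot: [-2.291, -1.943, -0.23]
ft_force: [0.5, -1.4, 0.6]
grip_width: 0.0007
grip_force: 0.4
```

```bash
python3 go.py 0 -.044 .065 .2
cat > stop.py <<'E'
from h import *; from plant import eyes
for n in("side","scene"):
    c=eyes.capture(n); W=cloud(c); q=RR.inv().apply((W-O).reshape(-1,3)).reshape(W.shape)
    m=(abs(q[...,0])<.03)&(abs(q[...,2]-.061)<.004)&(q[...,1]>-.15)&(q[...,1]<.1)
    y=q[...,1][m]; print(n,"stop top y",np.percentile(y,[1,99]).round(4),m.sum(), "face should reach .039")
    l=(abs(q[...,0])<.06)&(q[...,2]>.0665)&(q[...,2]<.12)&(q[...,1]>y.max()-.045)&(q[...,1]<y.max()) 
    print(" lever z max",q[...,2][l].max() if l.any() else None,"at x",q[...,0][l].min() if l.any() else None)
    h=cv2.cvtColor(c["frame"],cv2.COLOR_RGB2HSV)
    b=(cv2.inRange(h,(15,120,90),(32,255,255))>0)&(abs(q[...,0])<.03)&(abs(q[...,2]-.036)<.006)
    hist=np.histogram(q[...,1][b],np.arange(.03,.225,.004))[0]; print(" brass",hist)
    cv2.imwrite(f"pics/{n}_l.png",c["frame"][:,:,::-1])
E
python3 stop.py
```

```text
5.45 rail [-0.0003 -0.0536  0.0654] F rail [ 0.74 -1.32  0.64] q [ 0.16  0.89 -0.2   2.04 -0.24  0.2   0.11]
[0.047 0.001 0.011] [-0.    -0.    -0.001]
side stop top y [-0.0521  0.0309] 580 face should reach .039
 lever z max 0.1115357647981121 at x -0.03717701291816157
 brass [28 33 27 30 26  9 34 26 34 35 35 39 31 24 38 33 32 39 25 32 34 44 37 41
 31 34 34 32 35 34 40 37 49 34 47 35 36 31 38 36 36 32 42 51  3  0  0  0]
scene stop top y [-0.03    0.0301] 481 face should reach .039
 lever z max 0.11431474844426902 at x -0.03748333653193508
 brass [ 2 27 36 35 38 23 31 40 36 32 37 37 36 35 36 33 38 34 38 30 37 37 35 35
 35 32 35 33 32 37 36 34 34 33 32 36 37 30 34 33 34 36 33 34 10  0  0  0]
```

Request:
{"name": "servo_tool", "arguments": {"steps": [[[0.01,0,0.002],[0,0,0],0],[[0.02,0,0.004],[0,0,0],0],[[0.03,0,0.006],[0,0,0],0],[[0.035,0,0.007],[0,0,0],0],[[0.035,0,0.007],[0,0,0],0]]}}

```text
clock: 6.18
eef_pos: [0.5149, 0.0002, 0.0653]
ee_rot: [-2.291, -1.942, -0.229]
ft_force: [-1.9, -3.7, 0.3]
grip_width: 0.0006
grip_force: 1.8
```

Request:
{"name": "servo_tool", "arguments": {"steps": [[[0.005,0,0.001],[0,0,0],0],[[0.005,0,0.001],[0,0,0],0]]}}

```text
clock: 6.42
eef_pos: [0.5151, 0.0012, 0.0653]
ee_rot: [-2.291, -1.942, -0.229]
ft_force: [-1.1, -3.9, 0.5]
grip_width: 0.0007
grip_force: 1.8
```

Request:
{"name": "servo_tool", "arguments": {"steps": [[[0.005,0,0.001],[0,0,0],0],[[0.005,0,0.001],[0,0,0],0]]}}

```text
clock: 6.68
eef_pos: [0.5153, 0.0023, 0.0653]
ee_rot: [-2.291, -1.942, -0.229]
ft_force: [-0.8, -3.4, 1.3]
grip_width: 0.0006
grip_force: 1.8
```

```bash
python3 go.py 0 -.044 .065 .2
```

```text
6.675 rail [-0.0004 -0.045   0.0653] F rail [-0.25 -3.44  1.34] q [ 0.14  0.89 -0.19  2.04 -0.25  0.2   0.1 ]
[0.004 0.002 0.003] [-0.     0.    -0.001]
```

Force is still only the sliding friction; I'll continue in 1 mm steps until it rises.

Request:
{"name": "servo_tool", "arguments": {"steps": [[[0.005,0,0.001],[0,0,0],0],[[0.005,0,0.001],[0,0,0],0]]}}

```text
clock: 6.92
eef_pos: [0.5155, 0.0029, 0.0653]
ee_rot: [-2.292, -1.942, -0.229]
ft_force: [-2.5, -3.5, 0.4]
grip_width: 0.0003
grip_force: 2.3
```

Request:
{"name": "servo_tool", "arguments": {"steps": [[[0.005,0,0.001],[0,0,0],0],[[0.005,0,0.001],[0,0,0],0]]}}

```text
clock: 7.18
eef_pos: [0.5155, 0.003, 0.0653]
ee_rot: [-2.294, -1.941, -0.227]
ft_force: [-2.2, -6.1, 1.8]
grip_width: 0.0004
grip_force: 3.3
```

```bash
python3 go.py 0 -.044 .065 .2; python3 stop.py
```

```text
7.175 rail [-0.0004 -0.0442  0.0653] F rail [-1.16 -6.41  1.8 ] q [ 0.14  0.89 -0.19  2.04 -0.25  0.2   0.09]
[0.001 0.002 0.002] [ 0.     0.001 -0.002]
side stop top y [-0.0403  0.0394] 591 face should reach .039
 lever z max 0.11165613303031584 at x -0.03762426522330263
 brass [ 0  0 25 35 29 26 33 12 22 32 39 33 37 37 33 34 30 31 31 36 32 30 35 40
 46 38 34 33 35 33 36 32 37 38 43 48 39 38 33 37 36 37 41 32  4  0  0  0]
scene stop top y [-0.0194  0.039 ] 460 face should reach .039
 lever z max 0.11234855786473884 at x -0.03658703094513023
 brass [ 0  0  0 20 36 36 37 25 29 37 38 35 34 36 36 35 37 37 32 38 35 35 36 31
 37 35 36 36 34 31 31 34 34 37 33 37 33 31 35 36 33 37 31 32 39 33  4  0]
```

It stalls exactly at the expected place (face y = 0.039). A little more pressing to make it tight.

Request:
{"name": "servo_tool", "arguments": {"steps": [[[0.01,0,0.002],[0,0,0],0],[[0.015,0,0.003],[0,0,0],0],[[0.015,0,0.003],[0,0,0],0]]}}

```text
clock: 7.65
eef_pos: [0.5155, 0.0034, 0.0653]
ee_rot: [-2.298, -1.94, -0.224]
ft_force: [-3.8, -12.3, 5.1]
grip_width: 0.0002
grip_force: 6.2
```

```bash
python3 go.py 0 -.07 .065 .2; python3 go.py -.04 -.07 .17 0;python3 - <<'E'
from h import *
# lever approach from the retreat pose
a,ra=rail(0,-.07,.065),tool(.2); b=rail(-.0,-.07,.17);print(rel(a,ra,b,tool(0)))
print(rel(b,tool(0),rail(-.035,.012,.17),tool(0)))
E
```

```text
7.65 rail [-0.0004 -0.0439  0.0653] F rail [ -1.77 -12.75   5.08] q [ 0.13  0.89 -0.19  2.04 -0.25  0.2   0.09]
[-0.128  0.003 -0.024] [ 0.     0.003 -0.004]
7.65 rail [-0.0004 -0.0439  0.0653] F rail [ -1.77 -12.75   5.08] q [ 0.13  0.89 -0.19  2.04 -0.25  0.2   0.09]
[-0.028 -0.198 -0.539] [-0.    -0.13  -0.004]
(array([ 0.104,  0.   , -0.515]), array([ 0.   , -0.133,  0.   ]))
(array([ 0.41 , -0.175,  0.   ]), array([0., 0., 0.]))
```

Request:
{"name": "servo_tool", "arguments": {"steps": [[[-0.05,0,-0.01],[0,0,0],0],[[-0.1,0,-0.02],[0,0,0],0],[[-0.15,0,-0.025],[0,0,0],0],[[-0.13,0,-0.15],[0,-0.02,0],0],[[-0.1,0,-0.3],[0,-0.06,0],0],[[-0.07,0,-0.42],[0,-0.1,0],0],[[-0.03,0,-0.54],[0,-0.133,0],0],[[-0.03,0,-0.54],[0,-0.133,0],0]]}}

```text
clock: 8.65
eef_pos: [0.5134, -0.018, 0.1714]
ee_rot: [2.392, 2.034, 0.006]
ft_force: [0.1, -0.5, -1.3]
grip_width: 0.0007
grip_force: 0.0
```

```bash
python3 go.py -.03 .012 .17 0; python3 stop.py
```

```text
8.65 rail [ 0.001  -0.0653  0.1714] F rail [ 0.18 -0.44 -1.32] q [-0.13  0.68  0.12  1.99 -0.17  0.47 -0.05]
[ 0.387 -0.154  0.007] [ 0.002 -0.001  0.001]
side stop top y [-0.0296  0.0396] 556 face should reach .039
 lever z max 0.11261398874171845 at x -0.03746080454314648
 brass [ 0  0 24 35 26 33 29 16 26 30 30 35 37 38 37 28 30 32 35 36 31 31 32 47
 39 40 35 33 32 40 33 35 32 40 44 43 45 33 36 36 37 35 38 36  2  0  0  0]
scene stop top y [-0.0302  0.0387] 643 face should reach .039
 lever z max 0.1127823879611378 at x -0.03696569860864967
 brass [ 0  0  0 18 37 38 36 26 31 34 39 35 37 35 37 37 37 32 35 37 33 36 36 32
 36 34 37 33 36 31 35 38 32 33 36 32 37 33 36 31 36 33 37 34 35 30  6  0]
```

Stop stays at 0.039. Over the lever, then down (descent of 0.077 m in total to TCP z 0.093).

Request:
{"name": "servo_tool", "arguments": {"steps": [[[0.1,-0.05,0],[0,0,0],0],[[0.2,-0.1,0],[0,0,0],0],[[0.3,-0.15,0],[0,0,0],0],[[0.387,-0.154,0],[0,0,0],0],[[0.387,-0.154,0.05],[0,0,0],0],[[0.387,-0.154,0.1],[0,0,0],0],[[0.387,-0.154,0.15],[0,0,0],0],[[0.387,-0.154,0.18],[0,0,0],0],[[0.387,-0.154,0.21],[0,0,0],0],[[0.387,-0.154,0.24],[0,0,0],0],[[0.387,-0.154,0.27],[0,0,0],0],[[0.387,-0.154,0.3],[0,0,0],0],[[0.387,-0.154,0.33],[0,0,0],0],[[0.387,-0.154,0.35],[0,0,0],0],[[0.387,-0.154,0.37],[0,0,0],0],[[0.387,-0.154,0.375],[0,0,0],0],[[0.387,-0.154,0.375],[0,0,0],0]]}}

```text
clock: 10.88
eef_pos: [0.4946, 0.0616, 0.095]
ee_rot: [2.397, 2.031, 0.001]
ft_force: [-0.5, 0.1, 1.4]
grip_width: 0.0005
grip_force: 0.0
```

```bash
python3 go.py -.03 .012 .0925 0; python3 stop.py
```

```text
10.875 rail [-0.0305  0.0102  0.095 ] F rail [-0.49  0.05  1.37] q [-0.27  0.81  0.08  2.08 -0.23  0.26 -0.15]
[0.009 0.002 0.013] [ 0.    -0.    -0.001]
side stop top y [-0.0279  0.0394] 356 face should reach .039
 lever z max 0.11965472332455994 at x -0.04742288609290785
 brass [ 0  1 20 35 30 30 30 14 24 33 31 36 36 40 34 26 38 31 34 34 31 28 38 41
 37 41 37 34 33 33 38 32 36 38 43 44 39 42 35 34 37 35 39 34  5  0  0  0]
scene stop top y [-0.0301  0.039 ] 481 face should reach .039
 lever z max 0.08361082899440463 at x 0.0020074846652563703
 brass [ 0  0  0 17 38 37 35 27 28 37 35 36 37 37 35 36 34 37 39 32 35 38 33 36
 35 36 34 36 32 33 36 33 33 30 35 37 35 35 33 39 28 35 33 36 32 37  3  0]
```

Request:
{"name": "servo_tool", "arguments": {"steps": [[[0,0,0.005],[0,0,0],0],[[0,0,0.01],[0,0,0],0],[[0,0,0.015],[0,0,0],0],[[0,0,0.015],[0,0,0],0]]}}

```text
clock: 11.48
eef_pos: [0.4946, 0.0616, 0.0928]
ee_rot: [2.397, 2.03, 0.002]
ft_force: [-0.4, 0.5, 9.1]
grip_width: 0.0003
grip_force: 4.3
```

Request:
{"name": "servo_tool", "arguments": {"steps": [[[0,0,0.01],[0,0,0],0],[[0,0,0.01],[0,0,0],0]]}}

```text
clock: 11.72
eef_pos: [0.4946, 0.0616, 0.0922]
ee_rot: [2.397, 2.03, 0.003]
ft_force: [-3.6, 0.3, 23.9]
grip_width: 0.0005
grip_force: 12.0
```

The lever is solidly down (24 N at TCP z 0.092). Lift off, straight up.

Request:
{"name": "servo_tool", "arguments": {"steps": [[[0,0,-0.05],[0,0,0],0],[[0,0,-0.15],[0,0,0],0],[[0,0,-0.28],[0,0,0],0],[[0,0,-0.4],[0,0,0],0],[[0,0,-0.4],[0,0,0],0]]}}

```text
clock: 12.35
eef_pos: [0.4952, 0.0617, 0.1713]
ee_rot: [2.396, 2.03, 0.004]
ft_force: [-0.6, 0.1, -1.1]
grip_width: 0.0005
grip_force: 0.0
```

```bash
python3 stop.py; python3 go.py 0 .061 .12 0
python3 - <<'E'
from h import *; from plant import eyes,sensors
s=sensors.observe(); p=np.array(s["eef_pos"]); r=R.from_rotvec(s["ee_rot"])
c=eyes.capture("scene"); W=cloud(c); q=RR.inv().apply((W-O).reshape(-1,3)).reshape(W.shape)
for lo in np.arange(-.045,.02,.01):
    m=(q[...,0]>lo)&(q[...,0]<lo+.01)&(abs(q[...,1]-.012)<.006)&(q[...,2]<.13); print("lever z at x",round(lo+.005,3),np.median(q[...,2][m]).round(4),m.sum())
h=cv2.cvtColor(c["frame"],cv2.COLOR_RGB2HSV)
b=(cv2.inRange(h,(15,120,90),(32,255,255))>0)|(h[...,2]<70)
b&=(abs(q[...,0])<.019)&(abs(q[...,2]-.036)<.006)&(h[...,2]<100)&(q[...,1]>.042)&(q[...,1]<.08)
ys,xs=np.nonzero(b); g=ray(c,np.median(xs),np.median(ys),.036); print("cross groove centre rail",railof(g).round(4),b.sum())
cv2.imwrite("pics/sc3.png",cv2.resize(c["frame"][180:290,180:400,::-1],None,fx=3,fy=3))
E
```

```text
side stop top y [-0.0302  0.0394] 513 face should reach .039
 lever z max 0.08232292205316326 at x -0.04653943853240274
 brass [ 0  0 23 33 32 30 32 13 20 35 33 33 40 34 42 28 27 36 35 35 35 27 33 43
 43 36 36 34 34 39 30 33 36 37 46 44 41 38 35 34 36 39 37 36  3  0  0  0]
scene stop top y [-0.03    0.0389] 651 face should reach .039
 lever z max 0.08248846484262982 at x -0.04930059225090548
 brass [ 0  0  0 19 34 39 34 24 33 37 34 37 35 36 35 34 36 36 36 34 38 34 34 33
 37 34 34 34 36 34 35 32 35 36 35 32 33 35 37 30 35 34 38 32 38 31  4  0]
12.45 rail [-0.0311  0.0102  0.1697] F rail [0.25 0.32 0.04] q [-0.3   0.68  0.14  2.04 -0.21  0.44 -0.17]
[0.254 0.155 0.248] [-0.    -0.    -0.001]
lever z at x -0.04 0.0748 25
lever z at x -0.03 0.0752 22
lever z at x -0.02 0.0755 26
lever z at x -0.01 0.0747 26
lever z at x 0.0 0.0755 29
lever z at x 0.01 0.0757 19
lever z at x 0.02 0.0806 29
cross groove centre rail [-0.0031  0.0611  0.036 ] 9
```

View pics/sc3.png

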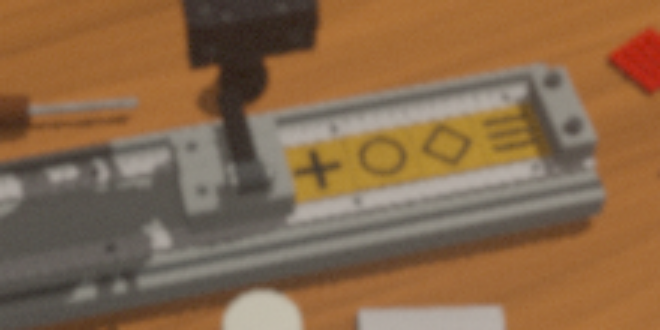

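The picture shows the lever lying flat at (245,150), the plates closed up, and the cross next to the stop at crop (318,168), which is (286,236) in the full image; this matches rail y = 0.061. Now point: across at height first, then down to TCP z 0.075.

Request:
{"name": "servo_tool", "arguments": {"steps": [[[0.08,0.05,0],[0,0,0],0],[[0.17,0.1,0],[0,0,0],0],[[0.254,0.155,0],[0,0,0],0],[[0.254,0.155,0.02],[0,0,0],0],[[0.254,0.155,0.12],[0,0,0],0],[[0.254,0.155,0.22],[0,0,0],0],[[0.254,0.155,0.32],[0,0,0],0],[[0.254,0.155,0.4],[0,0,0],0],[[0.254,0.155,0.45],[0,0,0],0],[[0.254,0.155,0.473],[0,0,0],0],[[0.254,0.155,0.473],[0,0,0],0],[[0.254,0.155,0.473],[0,0,0],0]]}}

```text
clock: 14.0
eef_pos: [0.5335, 0.1067, 0.076]
ee_rot: [2.397, 2.031, 0.001]
ft_force: [-0.7, -0.1, -0.0]
grip_width: 0.0005
grip_force: 0.0
```

```bash
python3 go.py 0 .061 .075 0; python3 stop.py
```

```text
14.0 rail [0.0006 0.061  0.076 ] F rail [-0.69 -0.17 -0.  ] q [-0.34  0.88  0.1   1.95 -0.25  0.33 -0.21]
[-0.    -0.003  0.005] [ 0.001 -0.    -0.001]
side stop top y [-0.021   0.0717] 131 face should reach .039
 lever z max 0.11939188823754841 at x -0.026486703335230496
 brass [ 0  0 10 19 14 14 19 12 26 29 30 35 40 37 40 30 29 34 35 35 31 31 32 46
 32 46 36 32 34 36 34 33 38 42 40 42 42 36 35 38 38 37 37 35  4  0  0  0]
scene stop top y [-0.03    0.0388] 647 face should reach .039
 lever z max 0.08359895804030902 at x -0.048032735598253454
 brass [ 0  0  0  9  5  0  0  0  0  0  0  0  0  0  0  0  0  0  0  0  0  0  2  7
 14 25 36 28 36 36 35 36 30 37 31 33 35 37 33 32 30 36 35 33 34 33  4  0]
```

On target (fingertips 20–21 mm above the plate). Hold for 2.5 s and more.

Request:
{"name": "servo_tool", "arguments": {"steps": [[[0,0,0],[0,0,0],0],[[0,0,0],[0,0,0],0],[[0,0,0],[0,0,0],0],[[0,0,0],[0,0,0],0],[[0,0,0],[0,0,0],0],[[0,0,0],[0,0,0],0],[[0,0,0],[0,0,0],0],[[0,0,0],[0,0,0],0],[[0,0,0],[0,0,0],0],[[0,0,0],[0,0,0],0],[[0,0,0],[0,0,0],0],[[0,0,0],[0,0,0],0],[[0,0,0],[0,0,0],0],[[0,0,0],[0,0,0],0],[[0,0,0],[0,0,0],0],[[0,0,0],[0,0,0],0],[[0,0,0],[0,0,0],0],[[0,0,0],[0,0,0],0],[[0,0,0],[0,0,0],0],[[0,0,0],[0,0,0],0]]}}

```text
clock: 16.6
eef_pos: [0.5332, 0.1066, 0.0755]
ee_rot: [-2.397, -2.031, -0.0]
ft_force: [-0.5, 1.1, 0.5]
grip_width: 0.0003
grip_force: 0.0
```

```bash
python3 go.py 0 .061 .075 0; python3 -c "
from plant import close_job; print(close_job())"
```

```text
16.6 rail [0.0003 0.0609 0.0755] F rail [-0.7   0.95  0.47] q [-0.34  0.88  0.1   1.95 -0.25  0.33 -0.21]
[ 0.001 -0.001  0.002] [-0.    -0.    -0.001]
the job is handed in; nothing more can be done
None
```

The job is handed in at 16.6 s: the four templates are closed up against the fixed stop, the clamp lever is flat, and the arm held over the plus-cross template for 2.5 s and finished there, fingertips about 2 cm above it.

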